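Find the stamped crate and push it to the dispatch rail

ROBOT

A 6-joint arm with a two-finger parallel gripper is mounted at the origin on a cart in front of the work surface, level with it; the furniture and walls round the work are solid. World frame = base frame: x ahead of the robot, y to its left, z up, the work surface at z = 0. Lengths are in m, angles in rad, forces in N, time in s.
With the tool pointing down it reaches from about 0.275 to 0.725 m from the base axis. Payload 15.9 kg.
Tool frame: the origin (TCP) lies at the very end of the fingers, on their centre line; the grasp point (between the pads) lies 19 mm behind it; z points along the fingers, x is the direction in which the jaws open and shut, and the axes are right-handed (so a half turn about z gives the same grasp; the last joint's range is limited). The gripper opens to 85 mm and grips with 20 to 120 N. Pads are 22 mm wide; open, the fingers measure 114 mm over their backs; the gripper's body (76 mm by 85 mm) begins 54 mm behind the grasp point. The pads swing forward as they close: fully open they stand 13 mm farther back than shut.
Start: joints at [1.208, 0.213, -0.034, 1.323, 0, 1.571], TCP at [0.177, 0.467, 0.231] pointing down, gripper open.
Joint ranges: [-2.98, 2.98], [-0.74, 1.72], [-1.14, 1.35], [-2.1, 2.04], [-1.57, 1.44], [-3.14, 3.14]. Speed limits (rad/s): [1.89, 1.89, 2.39, 2.57, 3.14, 3.14].

INTERFACE

Orientations are given as a unit quaternion [w, x, y, z].
In Python, from cell import read_state, capture, job_done gives the robot as it stands.
- The arm moves only by the tool send_rows, never from a script. Its argument "increments" is one flat list of numbers, 7 for each row, row after row: the shift along the tool's x, y, z in mm, then the turn, a rotation vector about the tool's x, y, z in degrees, then the opening in per cent of the stroke, from 0 (shut) to 100 (fully open). In form: [tx, ty, tz, wx, wy, wz, grip, tx, ty, tz, wx, wy, wz, grip, ...]. A call has 1 to 8 rows; each row shifts and turns the pose as measured when the row begins, along the tool's axes as they then stand; what a row does not reach is not made up. A row lasts 1/8 s, in which the tool goes at most 62.5 mm and 10.7 degrees, less where a joint would pass 70% of its speed; a pose out of reach is approached as far as the arm can. A call is refused whole if a number of a shift passes 62.5 or a number of a turn 10.7, either way. A call with a gripper value outside its range is refused whole. The fingers move at their own pace and stop on an object; the grip force is fixed at half the most. Time passes only in rows, so rows that do not move let the fingers close. It gives the time, the measured TCP pose, the force and the opening at its end, in the units of the state.
- read_state(): the state, without advancing time (a new reading comes with each control period).
- capture(name): name is "scene" or "side" or "wrist"; returns a dict with "frame" (400x640x3 uint8, blue, green, red), "depth" (400x640 float32, m along the optical axis (not along the pixel's ray), 0 where there is no reading), "K" (3x3 intrinsics, pixels), "cam_to_world" (4x4, takes a point from camera to world coordinates). Camera axes: x right, y down, z forward; pixel columns grow to the right and rows downward; lengths in m; the calibration is good to about 2 mm. A picture is of the moment at which its call begins.
- job_done(): hands the job in, once; it reports no verdict.
The state is a dict: "time": time; "qpos": joint angles; "joint_vel": joint speeds; "joint_efforts": joint torques, N m; "ee_pos": TCP position; "eef_rot": TCP orientation; "force": force on the tool from outside, world axes, zero at the start; "ft_torque": the same for the moment, N m; "width": opening from 0.0 (shut) to 1.0 (fully open).
Only numpy, scipy, OpenCV 4.12 (cv2) and the standard library are available. Lean on these libraries where they do the work, as an engineer would, in place of code of your own. Each camera call takes 0.05 s, during which the arm holds its last target.

TASK

Only pushing with the fingertips, picking nothing up, tip both small wooden crates over backwards, away from you, so that each lies on its back with its underside facing you, and see which one has the burnt ring-and-cross stamp underneath. Then push the stamped crate, as it lies, straight back until its open side is flat against the wooden dispatch rail behind it. Leave the other crate lying on its back, clear of the rail, and do not disturb the tape measure, the spool or the beeswax.

Things in the scene. Friction and masses are not known exactly. Their poses are not given: they have to be found in the camera images.
- crate_stamped: The crate stamped underneath: a dark burnt ring 45 mm across with a cross through it, hidden while it stands. Left or right varies. Pale slatted wooden box, 65 mm deep (x) x 120 wide (y) x 100 high (z), boards 6 mm, empty, 0.25 to 0.5 kg. Starts upright, mouth up, front (-x face) to the robot within 0.2 rad of yaw. Origin: centre of its underside; z points out of the mouth.
- crate_stamped_center (a point): Centre of this crate, 50 mm above its underside. Pushed near the top of its front face the crate tips about its back lower edge without sliding much, passes its balance at about 35 degrees and drops on to its back by itself.
- crate_stamped_mouth (a point): Centre of this crate's open mouth, at the rim, 100 mm from its underside along its z. When the crate lies on its back the mouth faces the rail, the underside is an upright face towards the robot, and the crate is 65 mm high.
- crate_plain: The crate with no stamp: bare underside. Left or right varies. Pale slatted wooden box, 65 mm deep (x) x 120 wide (y) x 100 high (z), boards 6 mm, empty, 0.25 to 0.5 kg. Starts upright, mouth up, front (-x face) to the robot within 0.2 rad of yaw. Origin: centre of its underside; z points out of the mouth.
- crate_plain_center (a point): Centre of this crate, 50 mm above its underside. Pushed near the top of its front face the crate tips about its back lower edge without sliding much, passes its balance at about 35 degrees and drops on to its back by itself.
- crate_plain_mouth (a point): Centre of this crate's open mouth, at the rim, 100 mm from its underside along its z. When the crate lies on its back the mouth faces the rail, the underside is an upright face towards the robot, and the crate is 65 mm high.
- rail: Dispatch rail: straight wooden batten fixed to the bench behind the crates, 520 mm long (its y), 24 mm deep, 30 mm high, with four screws. Origin: middle of its front face (the face towards the robot) at bench level; its x points away from the robot, square to that face.
- tape: bystander: pocket tape measure standing on the bench to the left of the crates, 32x83x68 mm, origin under it
- spool: bystander: thread spool with pale thread, standing front left, 36x55x70 mm, origin under it
- wax: bystander: yellow beeswax block lying to the right of the crates, 36x58x20 mm, origin under it

How it is judged:
On the way, in this order (a step that is already met when the one before it is completed fails the run):
1. both crates lie on their backs, undersides towards the robot (angle between crate_stamped's own z axis and vertical between 1.45 and 1.69 rad and angle between crate_stamped's own y axis and vertical between 1.4 and 1.74 rad and z of rail in the frame of crate_stamped above 0.08 m and linear speed of each of crate_stamped, crate_plain below 0.02 m/s and angle between crate_plain's own z axis and vertical between 1.45 and 1.69 rad and angle between crate_plain's own y axis and vertical between 1.4 and 1.74 rad and z of rail in the frame of crate_plain above 0.08 m), for 0.2 s.
2. the stamped crate has been pushed flat against the rail (x of crate_stamped_mouth in the frame of rail above -0.008 m and y of crate_stamped_mouth in the frame of rail between -0.25 and 0.25 m and angle between the z axis of crate_stamped and the x axis of rail, either way round below 0.09 rad), for 0.2 s.
At the end, for the whole second after the job is handed in: Both crates lie still on their backs (within about 7 degrees, mouth towards the rail); the stamped one's mouth is within 8 mm of the rail's front face and square to it within 0.09 rad, inside the rail's length; the plain one's mouth is more than 20 mm clear of the rail (all of step 1 and all of step 2 and x of crate_plain_mouth in the frame of rail below -0.02 m); the robot touches nothing.
It fails at once if a crate is lifted off the bench (height (world z) of any of crate_stamped_center, crate_plain_center above 0.072 m or (height (world z) of crate_stamped_center above 0.065 m and angle between crate_stamped's own z axis and vertical below 0.12 rad) or (height (world z) of crate_stamped_center above 0.055 m and angle between crate_stamped's own z axis and vertical above 1.45 rad) or (height (world z) of crate_plain_center above 0.065 m and angle between crate_plain's own z axis and vertical below 0.12 rad) or (height (world z) of crate_plain_center above 0.055 m and angle between crate_plain's own z axis and vertical above 1.45 rad)).
It fails at once if the plain crate is pushed to the rail (contact force between crate_plain and rail above 0.5 N).
It fails at once if the tape measure, spool or beeswax is moved by more than 20 mm (distance of any of tape, spool, wax from where it was at the start of the episode above 0.02 m).
It also fails if it takes over 69 s, if anything falls off the work surface, if the arm or the gripper's body presses on something with over 40 N, if the wrist force passes 120 N, or if a joint passes its speed limit or range.

## Working session

There is one attempt and no reset: what is moved stays moved. The work goes in short steps, Python scripts to look and compute and a tool call to move; the robot and the scene stay as the last step left them, time stands still between calls to the robot, and variables do not carry over. Pictures are saved under pics/ and viewed, and the job is handed in when it is done.

Besides the shell and the picture viewer there is one more tool, called after "Emit:" by a JSON object that holds its "fn" and its "kwargs", one argument or row to a line. send_rows: Moves the arm, as the interface text tells. Its arguments: {"type":"object","properties":{"increments":{"type":"array"}},"required":["increments"]}

```bash
ls; mkdir -p pics; python3 - <<'E'
from cell import *
import cv2,numpy as np
for n in ["scene","side","wrist"]:
    c=capture(n); cv2.imwrite(f"pics/{n}0.png",c["frame"]); np.savez(f"{n}0.npz",**{k:v for k,v in c.items()})
    print(n,c["cam_to_world"].round(3).tolist())
print(read_state())
E
```

```text
pics
scene [[0.882, -0.251, 0.399, 0.116], [-0.471, -0.497, 0.729, -0.806], [0.015, -0.831, -0.556, 0.717], [0.0, 0.0, 0.0, 1.0]]
side [[-0.997, -0.01, 0.082, 0.432], [-0.079, 0.38, -0.922, 1.328], [-0.022, -0.925, -0.379, 0.644], [0.0, 0.0, 0.0, 1.0]]
wrist [[0.355, 0.888, 0.292, 0.102], [0.935, -0.337, -0.113, 0.496], [-0.001, 0.313, -0.95, 0.373], [0.0, 0.0, 0.0, 1.0]]
{'time': 0.15, 'qpos': array([ 1.20800248e+00,  2.13261574e-01, -3.48522762e-02,  1.32349591e+00,
       -3.03412781e-05,  1.57075924e+00]), 'joint_vel': array([ 0.00043182, -0.0003095 ,  0.0023129 ,  0.00178954, -0.0003843 ,
        0.00159027]), 'joint_efforts': array([ 1.55557842e-03, -6.86397171e+01,  4.87253308e+01,  1.29485194e-02,
       -6.26879660e-05, -2.92337495e-05]), 'ee_pos': array([0.17736843, 0.46722893, 0.2309455 ]), 'eef_rot': array([ 2.43471629e-04,  8.23059141e-01,  5.67955531e-01, -3.26145254e-04]), 'force': array([-0.38544036, -0.6022003 ,  0.25969837]), 'ft_torque': array([-0.07846432, -0.01907392,  0.05298378]), 'width': 0.9962942678346977}
```

View pics/scene0.png

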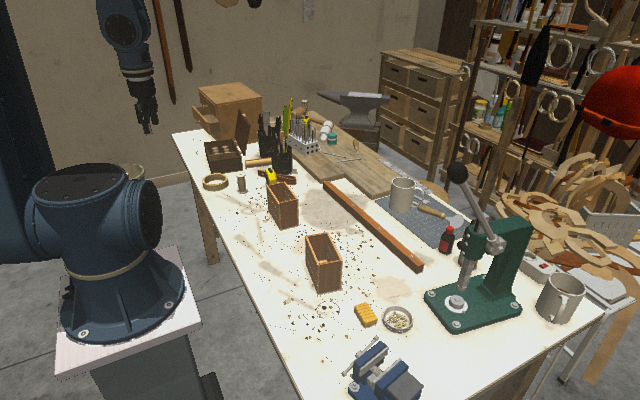

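View pics/side0.png

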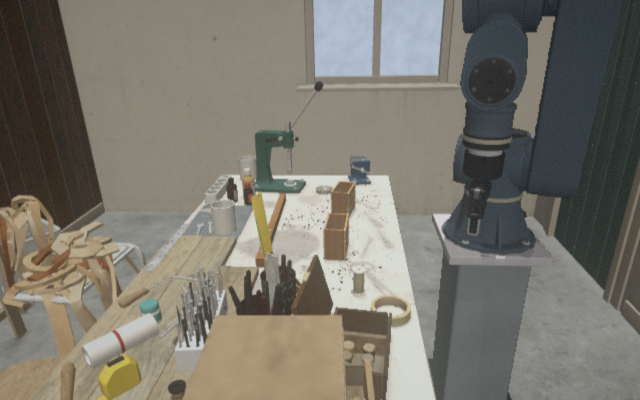

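View pics/wrist0.png

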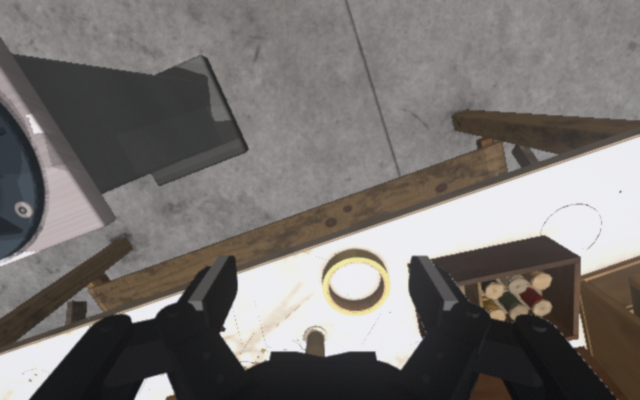

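Scene: left crate around (283,205), right crate around (323,262), rail from (328,183) to (420,268), wax at (365,314), tape at (275,177), spool at (241,184). Next I'll measure them from the depth.

```bash
cat > h.py <<'E'
import numpy as np,cv2
def world(c):
    d=c["depth"];K=c["K"];T=c["cam_to_world"]
    v,u=np.mgrid[:d.shape[0],:d.shape[1]]
    p=np.stack([(u-K[0,2])/K[0,0]*d,(v-K[1,2])/K[1,1]*d,d],-1)
    w=p@T[:3,:3].T+T[:3,3]; w[d<=0]=np.nan
    return w
def crop(c,x0,y0,x1,y1,s,name):
    cv2.imwrite(name,cv2.resize(c["frame"][y0:y1,x0:x1],None,fx=s,fy=s,interpolation=cv2.INTER_CUBIC))
E
python3 - <<'E'
from h import *
for n in ["scene","side"]:
    c=np.load(n+"0.npz"); w=world(c)
    # topdown map: max height, x 0.15..0.75 , y -0.5..0.5 at 2mm
    m=np.zeros((350,500,3),np.uint8)+30
    f=w.reshape(-1,3); col=c["frame"].reshape(-1,3)
    ok=np.isfinite(f[:,0])&(f[:,2]<0.14)&(f[:,2]>-0.02); f=f[ok]
    o=np.argsort(f[:,2]); f=f[o]
    r=((0.85-f[:,0])/0.002).astype(int); q=((0.5-f[:,1])/0.002).astype(int)
    k=(r>=0)&(r<350)&(q>=0)&(q<500)
    hh=np.clip(f[:,2]/0.12*255,0,255).astype(np.uint8)
    cm=cv2.applyColorMap(hh.reshape(-1,1),cv2.COLORMAP_JET)[:,0]
    m[r[k],q[k]]=cm[k]
    cv2.imwrite(f"pics/top_{n}.png",cv2.resize(m,(800,560),interpolation=cv2.INTER_NEAREST))
c=np.load("scene0.npz"); crop(c,210,150,450,350,3,"pics/sc.png")
E
```

```text
(no output)
```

View pics/top_scene.png

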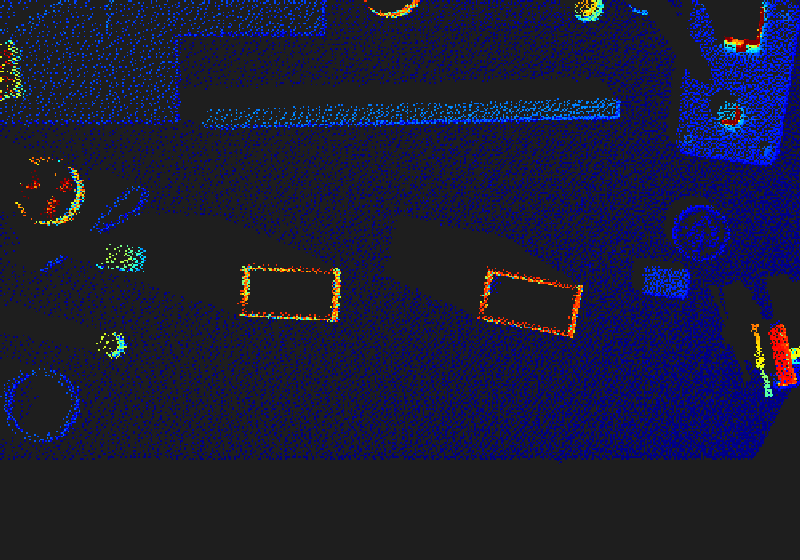

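View pics/top_side.png

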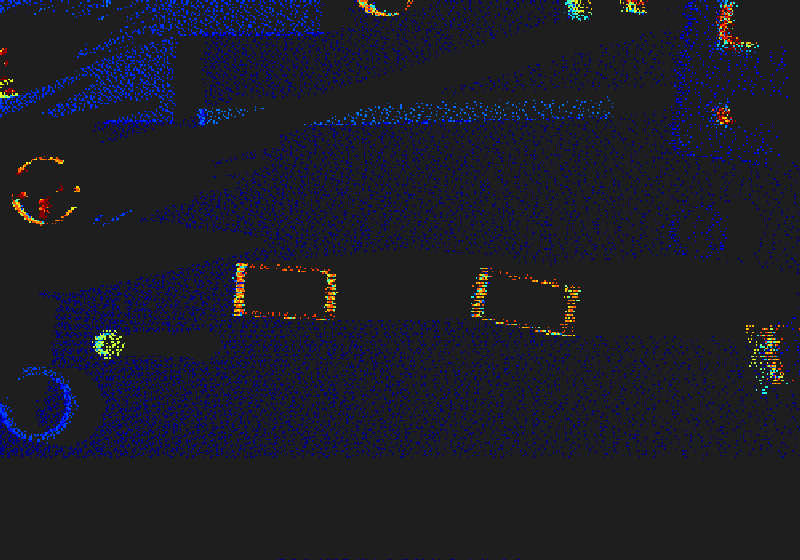

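View pics/sc.png

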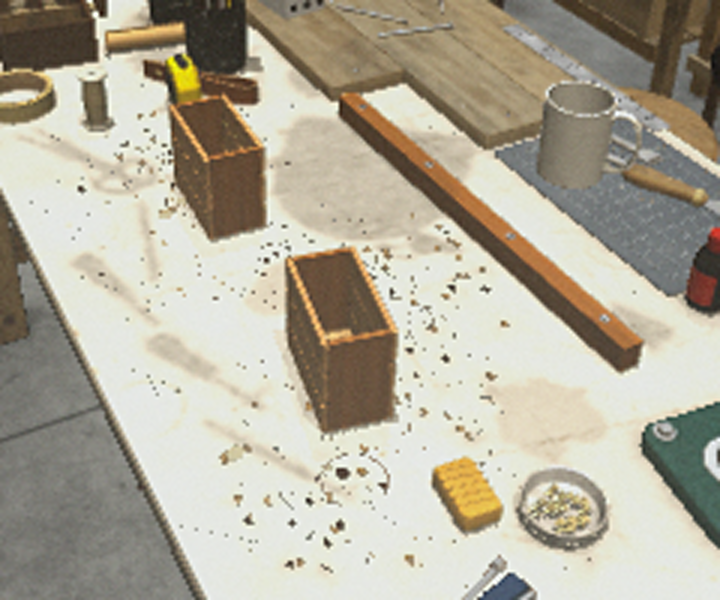

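```bash
python3 - <<'E'
from h import *
for n in ["scene","side"]:
    w=world(np.load(n+"0.npz")).reshape(-1,3); w=w[np.isfinite(w[:,0])]
    for nm,y0,y1 in [("L",0.05,0.23),("R",-0.25,-0.07)]:
        k=(w[:,1]>y0)&(w[:,1]<y1)&(w[:,0]>.4)&(w[:,0]<.56)&(w[:,2]>.092)&(w[:,2]<.108)
        r=cv2.minAreaRect(w[k][:,:2].astype(np.float32)); print(n,nm,k.sum(),r,np.percentile(w[k][:,2],[5,50,95]))
        print(cv2.boxPoints(r).round(4).tolist())
    k=(w[:,1]>-.28)&(w[:,1]<.26)&(w[:,0]>.66)&(w[:,0]<.75)&(w[:,2]>.025)&(w[:,2]<.035)
    r=cv2.minAreaRect(w[k][:,:2].astype(np.float32)); print(n,"rail",r); print(cv2.boxPoints(r).round(4).tolist())
    k=(w[:,0]>.4)&(w[:,0]<.56)&(w[:,1]>.27)&(w[:,1]<.4)&(w[:,2]>.02); 
    print("tape/spool", w[k].min(0),w[k].max(0)) if k.any() else 0
E
```

```text
scene L 223 ((0.4852059483528137, 0.1388615220785141), (0.12505608797073364, 0.06536867469549179), 86.66976165771484) [0.09307393 0.09894682 0.10191299]
[[0.4489000141620636, 0.07829999923706055], [0.51419997215271, 0.07450000196695328], [0.5214999914169312, 0.19939999282360077], [0.4562000036239624, 0.20319999754428864]]
scene R 363 ((0.4728090465068817, -0.16155606508255005), (0.12377151101827621, 0.06522522121667862), 78.47298431396484) [0.09324107 0.09939696 0.10189158]
[[0.4284999966621399, -0.21570000052452087], [0.49239999055862427, -0.22869999706745148], [0.5170999765396118, -0.10740000009536743], [0.45320001244544983, -0.09440000355243683]]
scene rail ((0.708375096321106, -0.013821989297866821), (0.027197185903787613, 0.5202778577804565), 1.7252501249313354)
[[0.6869999766349792, 0.24580000340938568], [0.7026000022888184, -0.2743000090122223], [0.7297999858856201, -0.2734000086784363], [0.7141000032424927, 0.24660000205039978]]
tape/spool [0.40203264 0.31833188 0.02000084] [0.55903741 0.37889507 0.07311762]
side L 170 ((0.4858095049858093, 0.14307630062103271), (0.1251088529
[... 260 characters left out ...]
de R 117 ((0.4731120765209198, -0.15727391839027405), (0.1272219717502594, 0.06633199751377106), 80.01785278320312) [0.09246834 0.09611271 0.0990066 ]
[[0.4293999969959259, -0.2142000049352646], [0.49470001459121704, -0.2257000058889389], [0.5167999863624573, -0.10040000081062317], [0.4514999985694885, -0.08889999985694885]]
side rail ((0.708604097366333, -0.007434725761413574), (0.025422506034374237, 0.5166560411453247), 1.4797979593276978)
[[0.6891999840736389, 0.25049999356269836], [0.7026000022888184, -0.26600000262260437], [0.7279999852180481, -0.2653000056743622], [0.7146000266075134, 0.25110000371932983]]
tape/spool [0.40373261 0.34465532 0.0201421 ] [0.43653653 0.38410101 0.07080594]
```

Emit:
{"fn": "send_rows", "kwargs": {
  "increments": [0, 0, 0, 0, 0, -8.6, 100, 0, 0, 0, 0, 0, -8.7, 100, -38, 32, 0, 0, 0, 0, 100, -38, 32, 0, 0, 0, 0, 100, -38, 32, 0, 0, 0, 0, 100, -38, 32, 0, 0, 0, 0, 100, -38, 32, 0, 0, 0, 0, 100, -38, 32, 0, 0, 0, 0, 100]
}}

```text
time: 1.15
ee_pos: [0.3605, 0.2244, 0.2295]
eef_rot: [0.001, 0.723, 0.691, -0.002]
force: [0.3, 1.8, 0.0]
width: 0.997
```

```bash
cat > go.py <<'E'
import sys,numpy as np
from cell import read_state
from scipy.spatial.transform import Rotation as R
x,y,z,a=map(float,sys.argv[1:5])
s=read_state(); q=s["eef_rot"]; M=R.from_quat(np.r_[q[1:],q[0]])
a=np.radians(a); T=R.from_matrix(np.array([[np.cos(a),np.sin(a),0],[np.sin(a),-np.cos(a),0],[0,0,-1]]))
print("t",s["time"],"pos",s["ee_pos"].round(4),"yaw",np.degrees(np.arctan2(M.as_matrix()[1,0],M.as_matrix()[0,0])).round(2),"F",s["force"].round(2))
print("delta mm",(M.inv().apply(np.array([x,y,z])-s["ee_pos"])*1000).round(1),"rot",np.degrees((M.inv()*T).as_rotvec()).round(2))
E
python3 go.py 0.415 0.145 0.078 86.4
```

```text
t 1.15 pos [0.3605 0.2244 0.2295] yaw 87.46 F [0.34 1.78 0.03]
delta mm [-76.4  58.2 151.7] rot [-0.07  0.18  1.06]
```

Emit:
{"fn": "send_rows", "kwargs": {
  "increments": [-38, 24, 30, 0, 0, 1, 100, -34, 24, 40, 0, 0, 0, 100, 0, 0, 40, 0, 0, 0, 100, 0, 0, 35, 0, 0, 0, 100, 0, 0, 0, 0, 0, 0, 100]
}}

```text
time: 1.78
ee_pos: [0.4073, 0.1436, 0.0809]
eef_rot: [0.001, 0.731, 0.683, -0.001]
force: [0.0, 0.6, -0.4]
width: 1.001
```

```bash
python3 go.py 0.415 0.145 0.078 86.4;  python3 - <<'E'
from cell import *
from h import *
c=capture("side"); crop(c,300,120,540,300,3.3,"pics/s1.png")
E
```

```text
t 1.775 pos [0.4073 0.1436 0.0809] yaw 86.08 F [ 0.01  0.6  -0.4 ]
delta mm [1.9 7.6 2.9] rot [-0.01  0.15 -0.32]
```

View pics/s1.png

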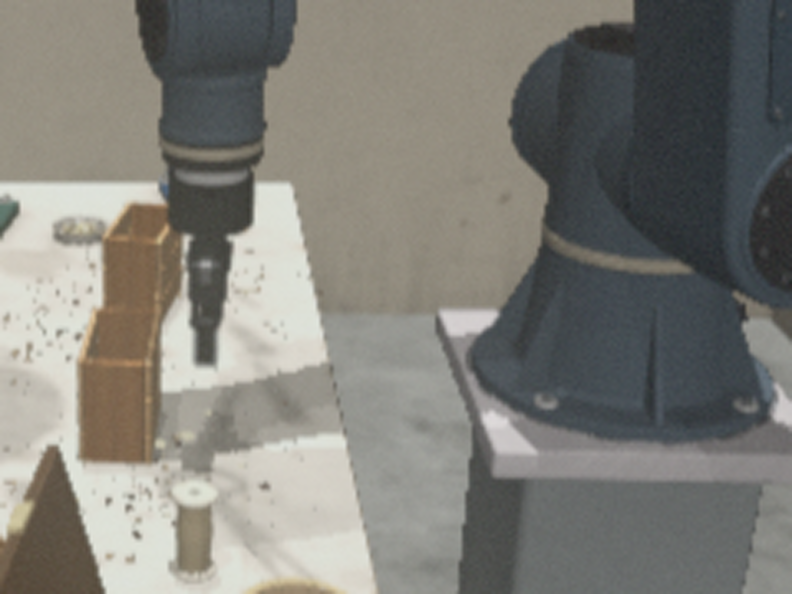

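The gripper stands in front of the left crate, with the fingertip at crop pixel (205,362). I'll check its real height against the depth.

```bash
python3 - <<'E'
from cell import *
from h import *
c=capture("side"); w=world(c)
p=w[190:250,340:385].reshape(-1,3); p=p[np.isfinite(p[:,0])]
k=(p[:,0]<.425)&(p[:,0]>.38)&(p[:,1]>.16)&(p[:,1]<.23)&(p[:,2]>.03)&(p[:,2]<.14)
q=p[k]; print(k.sum(),q.min(0),q.max(0)); 
for z in np.arange(.07,.14,.01):
    s=q[abs(q[:,2]-z)<.005]; print(round(z,3),len(s),s[:,:2].min(0) if len(s) else'',s[:,:2].max(0) if len(s) else'')
E
```

```text
86 [0.40110656 0.19011316 0.09418332] [0.42139906 0.20433718 0.13158865]
0.07 0  
0.08 0  
0.09 2 [0.40670112 0.19011316] [0.41811317 0.19074027]
0.1 17 [0.40110656 0.19198407] [0.42110415 0.20268708]
0.11 27 [0.40121393 0.19032665] [0.42123711 0.20301648]
0.12 26 [0.40152822 0.19070214] [0.4213304  0.20433718]
0.13 14 [0.40173745 0.19547541] [0.42139906 0.20405202]
0.14 0
```

Emit:
{"fn": "send_rows", "kwargs": {
  "increments": [0, 10, 9, 0, 0, 0, 100, 0, 12, 0, 0, 0, 0, 100, 0, 10, 0, 0, 0, 0, 100, 0, 10, 0, 0, 0, 0, 100, 0, 10, 0, 0, 0, 0, 100, 0, 10, 0, 0, 0, 0, 100]
}}

```text
time: 2.62
ee_pos: [0.4775, 0.1414, 0.0778]
eef_rot: [0.003, 0.73, 0.683, 0.003]
force: [-1.2, -0.2, 1.3]
width: 0.998
```

```bash
cat > look.py <<'E'
import sys
from cell import *
from h import *
c=capture("scene"); crop(c,210,120,450,320,3,sys.argv[1])
E
python3 go.py 0.48 0.145 0.072 86.4; python3 look.py pics/a1.png
```

```text
t 2.625 pos [0.4775 0.1414 0.0778] yaw 86.17 F [-1.18 -0.19  1.28]
delta mm [3.8 2.2 5.8] rot [ 0.49 -0.07 -0.23]
```

View pics/a1.png

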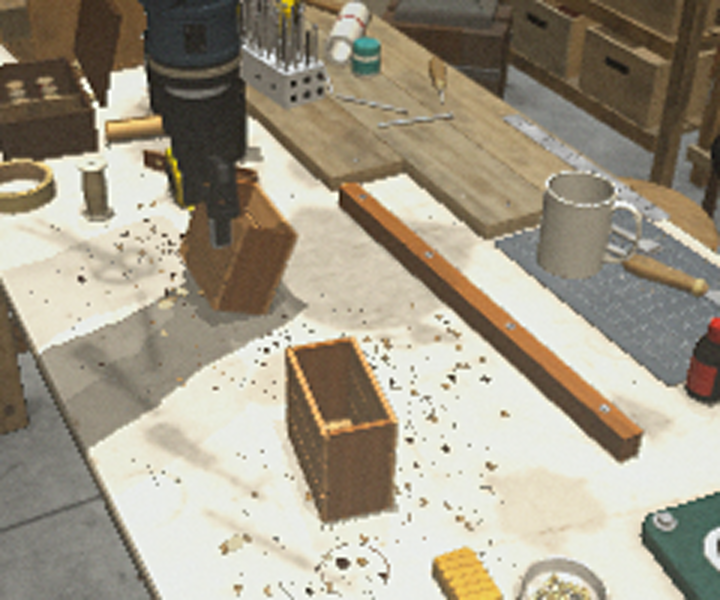

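The left crate is tipping, at about 25–30° near crop pixel (240,240). I'll keep pushing.

Emit:
{"fn": "send_rows", "kwargs": {
  "increments": [0, 10, 5, 0, 0, 0, 100, 0, 10, 2, 0, 0, 0, 100, 0, 8, 0, 0, 0, 0, 100]
}}

```text
time: 3.05
ee_pos: [0.5084, 0.1393, 0.0704]
eef_rot: [0.003, 0.73, 0.683, 0.004]
force: [0.1, 0.5, -0.0]
width: 1.0
```

```bash
python3 go.py 0.48 0.145 0.072 86.4; python3 look.py pics/a2.png
```

```text
t 3.05 pos [0.5084 0.1393 0.0704] yaw 86.17 F [ 0.12  0.55 -0.05]
delta mm [  3.8 -28.7  -1.9] rot [ 0.53 -0.07 -0.23]
```

View pics/a2.png

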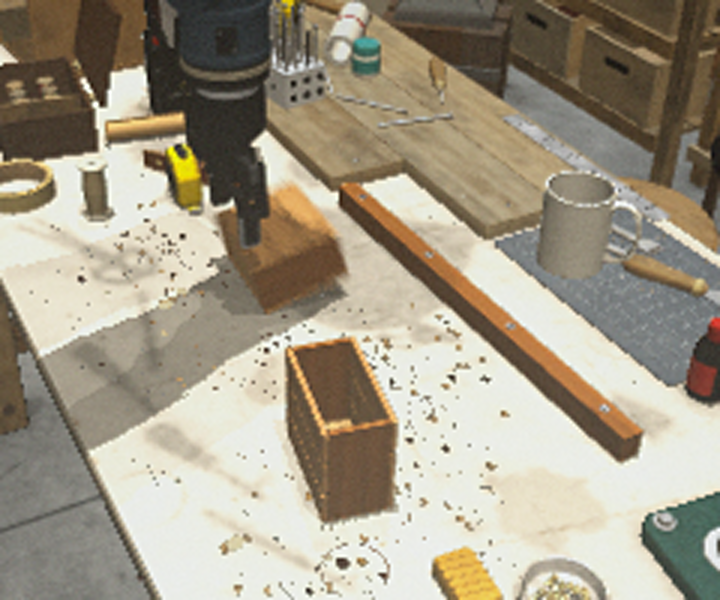

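Emit:
{"fn": "send_rows", "kwargs": {
  "increments": [0, -50, -20, 0, 0, 0, 100, 0, -60, -30, 0, 0, 0, 100, -58, 0, 0, 0, 0, 3.5, 100, -58, 0, 0, 0, 0, 3.5, 100, -58, 0, 0, 0, 0, 0, 100, -58, 0, 0, 0, 0, 0, 100]
}}

```text
time: 3.85
ee_pos: [0.3671, -0.0836, 0.1192]
eef_rot: [0.004, 0.768, 0.641, 0.005]
force: [0.6, 1.0, -0.1]
width: 0.997
```

```bash
python3 go.py 0.405 -0.146 0.072 79; python3 look.py pics/a3.png
```

```text
t 3.85 pos [ 0.3671 -0.0836  0.1192] yaw 79.68 F [ 0.58  1.   -0.13]
delta mm [-54.8  47.9  47.6] rot [ 0.74 -0.17  0.68]
```

View pics/a3.png

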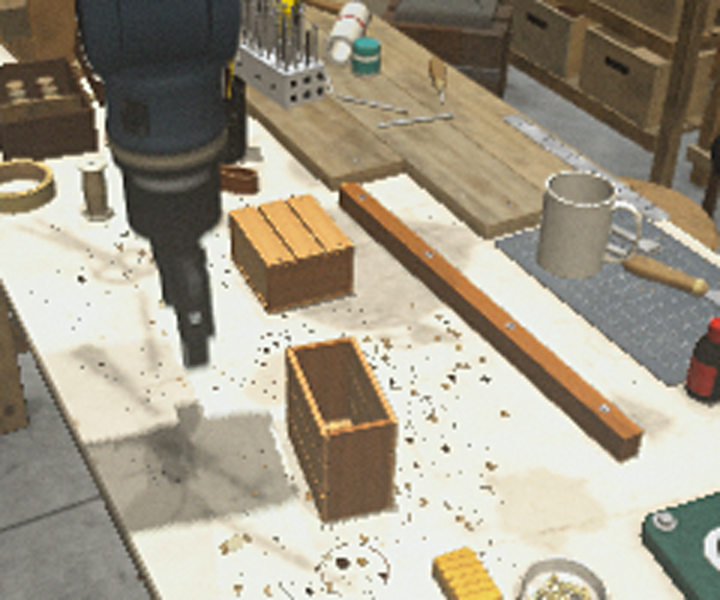

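The left crate lies on its back (crop about (290,250)). Now the right one.

Emit:
{"fn": "send_rows", "kwargs": {
  "increments": [-28, 20, 24, 0.7, 0, 0.7, 100, -27, 20, 24, 0, 0, 0, 100, 0, 5, 0, 0, 0, 0, 100]
}}

```text
time: 4.28
ee_pos: [0.4001, -0.1571, 0.0711]
eef_rot: [0.001, 0.776, 0.631, 0.001]
force: [0.2, 0.2, 0.4]
width: 0.997
```

```bash
python3 go.py 0.405 -0.146 0.072 79
```

```text
t 4.275 pos [ 0.4001 -0.1571  0.0711] yaw 78.28 F [0.23 0.16 0.44]
delta mm [11.9  2.6 -0.8] rot [ 0.16 -0.02 -0.72]
```

Emit:
{"fn": "send_rows", "kwargs": {
  "increments": [11, 8, 0, 0, 0, -0.7, 100, 0, 10, 0, 0, 0, 0, 100, 0, 10, 0, 0, 0, 0, 100, 0, 10, 0, 0, 0, 0, 100, 0, 10, 0, 0, 0, 0, 100, 0, 10, 1, 0, 0, 0, 100, 0, 10, 1, 0, 0, 0, 100]
}}

```text
time: 5.15
ee_pos: [0.4743, -0.1572, 0.0714]
eef_rot: [0.002, 0.771, 0.637, 0.002]
force: [-1.0, 0.3, 2.1]
width: 0.999
```

```bash
python3 go.py 0.48 -0.16 0.072 79; python3 look.py pics/a4.png
```

```text
t 5.15 pos [ 0.4743 -0.1572  0.0714] yaw 79.19 F [-0.97  0.34  2.11]
delta mm [-1.6  6.1 -0.6] rot [ 0.27 -0.01  0.19]
```

View pics/a4.png

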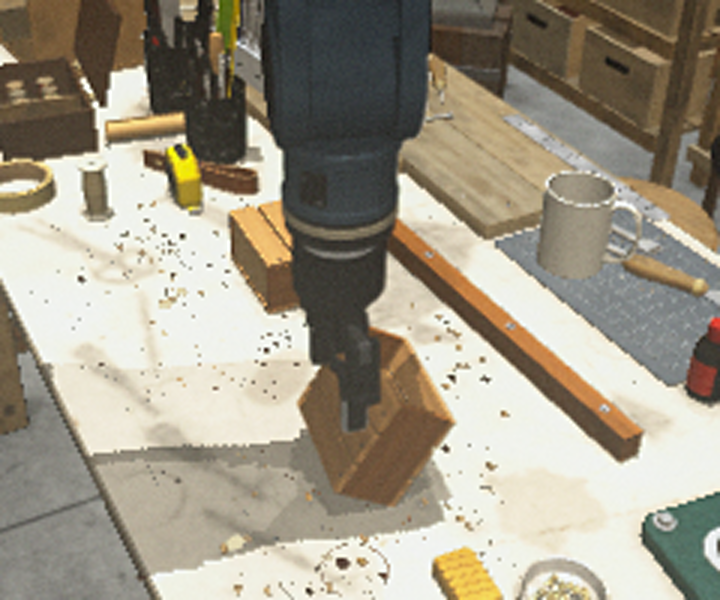

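The right crate is leaning at about 30°. I'll push it past balance, then retreat.

Emit:
{"fn": "send_rows", "kwargs": {
  "increments": [0, 10, 0, 0, 0, 0, 100, 0, 10, 0, 0, 0, 0, 100, 0, 0, 0, 0, 0, 0, 100, 0, 0, 0, 0, 0, 0, 100]
}}

```text
time: 5.7
ee_pos: [0.4966, -0.1615, 0.071]
eef_rot: [0.002, 0.771, 0.637, 0.002]
force: [0.2, 0.5, -0.6]
width: 1.004
```

```bash
python3 go.py 0.48 -0.16 0.072 79; python3 look.py pics/a5.png
```

```text
t 5.7 pos [ 0.4966 -0.1615  0.071 ] yaw 79.19 F [ 0.16  0.49 -0.62]
delta mm [ -1.6 -16.6  -1.1] rot [ 0.29 -0.02  0.19]
```

View pics/a5.png

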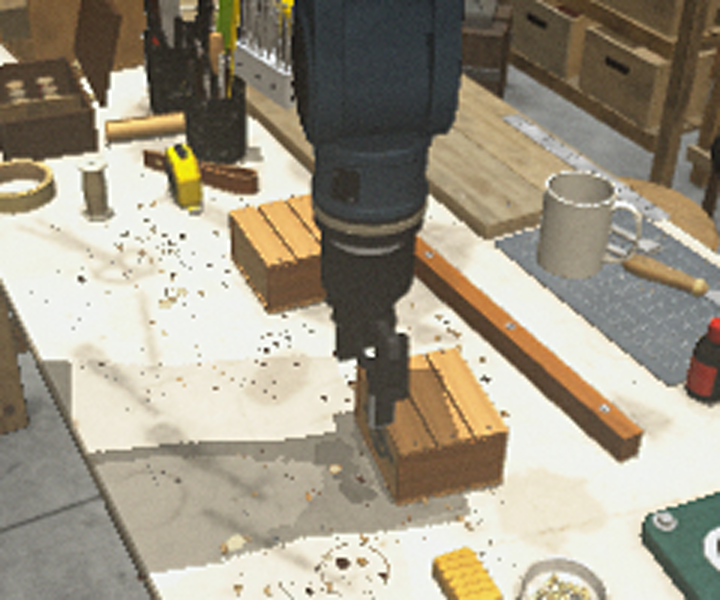

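Emit:
{"fn": "send_rows", "kwargs": {
  "increments": [0, -50, -10, 0, 0, 0, 100, 0, -62, -30, 0, 0, 0, 100, 0, -50, -40, 0, 0, 0, 100]
}}

```text
time: 6.12
ee_pos: [0.3401, -0.1313, 0.1449]
eef_rot: [-0.0, 0.77, 0.638, 0.001]
force: [0.1, -0.6, 0.8]
width: 1.0
```

```bash
python3 go.py 0.48 -0.16 0.072 79; python3 - <<'E'
from cell import *
from h import *
c=capture("scene"); crop(c,270,170,400,300,5,"pics/a6.png")
np.savez("scene1.npz",**c)
cv2.imwrite("pics/w6.png",capture("wrist")["frame"])
w=world(c).reshape(-1,3); w=w[np.isfinite(w[:,0])]
for nm,y0,y1 in [("L",0.05,0.23),("R",-0.27,-0.07)]:
    k=(w[:,1]>y0)&(w[:,1]<y1)&(w[:,0]>.45)&(w[:,0]<.65)&(w[:,2]>.058)&(w[:,2]<.072)
    r=cv2.minAreaRect(w[k][:,:2].astype(np.float32)); print(nm,k.sum(),r,np.percentile(w[k][:,2],[5,50,95]))
    print(cv2.boxPoints(r).round(4).tolist())
E
```

```text
t 6.125 pos [ 0.3401 -0.1313  0.1449] yaw 79.23 F [ 0.14 -0.62  0.77]
delta mm [ -2.1 142.8  73. ] rot [ 0.04 -0.06  0.23]
L 641 ((0.5696167349815369, 0.13171222805976868), (0.12593305110931396, 0.10073234885931015), 87.05787658691406) [0.06085644 0.06519377 0.06745924]
[[0.5160999894142151, 0.0714000016450882], [0.6166999936103821, 0.06620000302791595], [0.6230999827384949, 0.19200000166893005], [0.5224999785423279, 0.1972000002861023]]
R 1164 ((0.555752694606781, -0.1770494431257248), (0.12265024334192276, 0.10197971761226654), 78.66796875) [0.06167603 0.06533915 0.06740125]
[[0.4936999976634979, -0.2272000014781952], [0.5936999917030334, -0.24719999730587006], [0.6177999973297119, -0.12690000236034393], [0.517799973487854, -0.10689999908208847]]
```

View pics/a6.png

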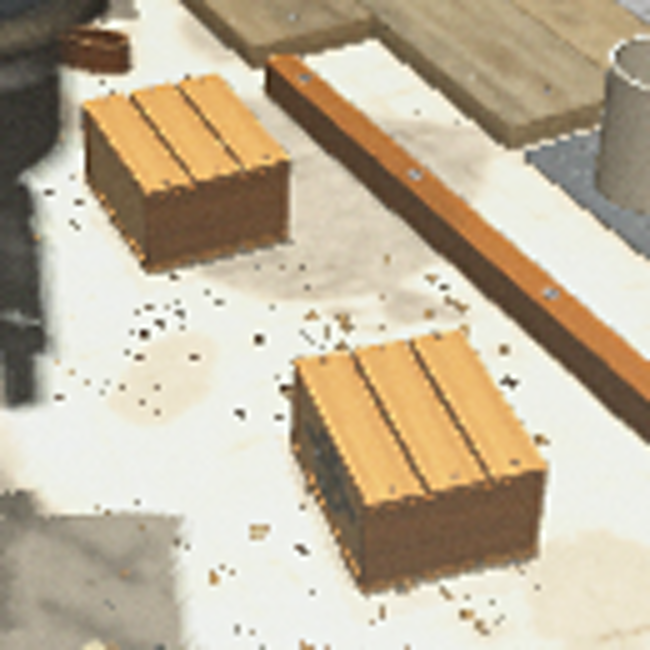

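View pics/w6.png

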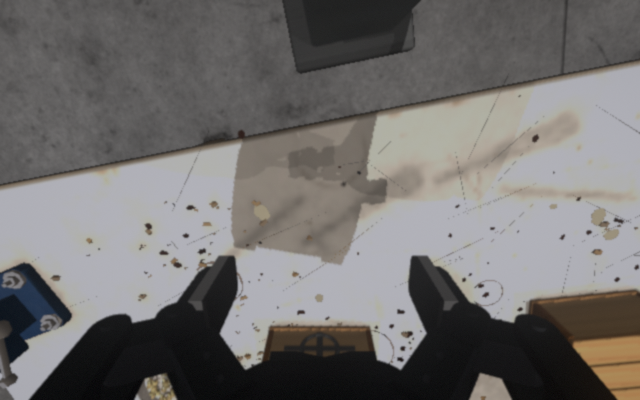

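Both views show the right crate is the stamped one: ring and cross at wrist pixel (322,345), and a dark mark on its underside at scene crop (330,445). It lies at yaw ≈ -11°, and the rail is at ≈ +1.7°.

```bash
python3 go.py 0.4616 -0.158 0.015 79
```

```text
t 6.225 pos [ 0.3404 -0.1317  0.148 ] yaw 79.19 F [ 0.79 -0.36  0.11]
delta mm [ -3.1 123.2 133.7] rot [0.36 0.   0.19]
```

Emit:
{"fn": "send_rows", "kwargs": {
  "increments": [0, 30, 40, 0, 0, 0, 100, 0, 30, 40, 0, 0, 0, 100, -2, 30, 35, 0, 0, 0, 100, -1, 22, 14, 0, 0, 0, 100, 0, 0, 0, 0, 0, 0, 100]
}}

```text
time: 6.85
ee_pos: [0.4558, -0.1573, 0.0169]
eef_rot: [0.005, 0.771, 0.637, 0.004]
force: [-0.0, 0.5, 0.9]
width: 1.004
```

```bash
python3 go.py 0.492 -0.164 0.015 79
```

```text
t 6.85 pos [ 0.4558 -0.1573  0.0169] yaw 79.15 F [-0.02  0.5   0.92]
delta mm [ 0.2 36.7  2.4] rot [0.73 0.06 0.15]
```

Emit:
{"fn": "send_rows", "kwargs": {
  "increments": [0, 12, 1, 0.7, 0, 0, 100, 0, 12, 0, 0, 0, 0, 100, 0, 8, 0, 0, 0, 0, 100, 0, 6, 0, 0, 0, 0, 100, 0, 6, 0, 0, 0, 0, 100, 0, 6, 0, 0, 0, -1.5, 100, 0, 6, 0, 0, 0, -1.5, 100, 0, 6, 0, 0, 0, -1.5, 100]
}}

```text
time: 7.85
ee_pos: [0.5168, -0.1687, 0.0168]
eef_rot: [-0.0, 0.744, 0.669, -0.001]
force: [-5.0, -1.0, 2.8]
width: 0.996
```

```bash
python3 go.py 0.588 -0.178 0.015 91.65; python3 look.py pics/b1.png
```

```text
t 7.85 pos [ 0.5168 -0.1687  0.0168] yaw 83.91 F [-5.01 -1.01  2.84]
delta mm [-1.7 71.8  1.7] rot [-0.11  0.07 -7.74]
```

View pics/b1.png

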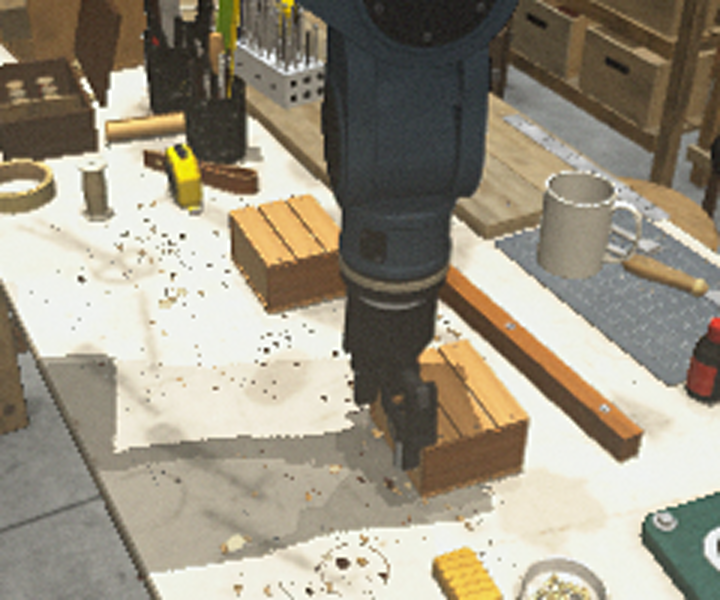

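The crate (crop about (465,420)) is sliding and turning with the fingers. I'll carry on.

Emit:
{"fn": "send_rows", "kwargs": {
  "increments": [0, 7, 0, 0, 0, -1.6, 100, 0, 7, 0, 0, 0, -1.6, 100, 0, 7, 0, 0, 0, -1.6, 100, 0, 7, 0, 0, 0, -1.6, 100, 0, 7, 0, 0, 0, -1.6, 100, 0, 7, 0, 0, 0, 0, 100]
}}

```text
time: 8.65
ee_pos: [0.5618, -0.1701, 0.0167]
eef_rot: [-0.0, 0.691, 0.723, -0.001]
force: [-4.8, -0.7, 3.9]
width: 1.0
```

```bash
python3 go.py 0.588 -0.178 0.015 91.65; python3 look.py pics/b2.png
```

```text
t 8.65 pos [ 0.5618 -0.1701  0.0167] yaw 92.54 F [-4.84 -0.75  3.87]
delta mm [-9.  25.8  1.6] rot [-0.11  0.07  0.89]
```

View pics/b2.png

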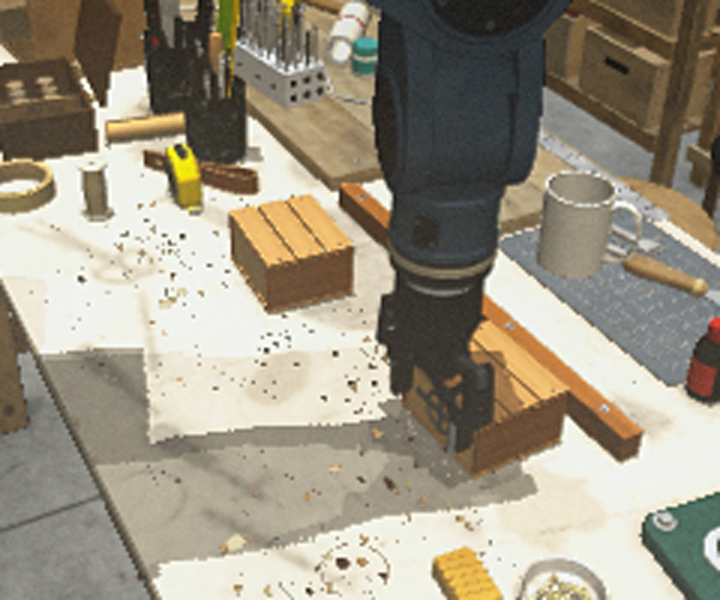

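The crate is now nearly square to the rail, with about 25 mm to go.

Emit:
{"fn": "send_rows", "kwargs": {
  "increments": [0, 7, 0, 0, 0, 0.8, 100, 0, 7, 0, 0, 0, 0, 100, 0, 6, 0, 0, 0, 0, 100, 0, 5, 0, 0, 0, 0, 100]
}}

```text
time: 9.2
ee_pos: [0.5888, -0.1689, 0.0166]
eef_rot: [-0.0, 0.697, 0.717, -0.001]
force: [-5.5, -0.4, 3.5]
width: 1.004
```

```bash
python3 go.py 0.588 -0.178 0.015 91.65; python3 look.py pics/b3.png
```

```text
t 9.2 pos [ 0.5888 -0.1689  0.0166] yaw 91.67 F [-5.46 -0.43  3.54]
delta mm [-9.  -1.   1.6] rot [-0.1   0.05  0.02]
```

View pics/b3.png

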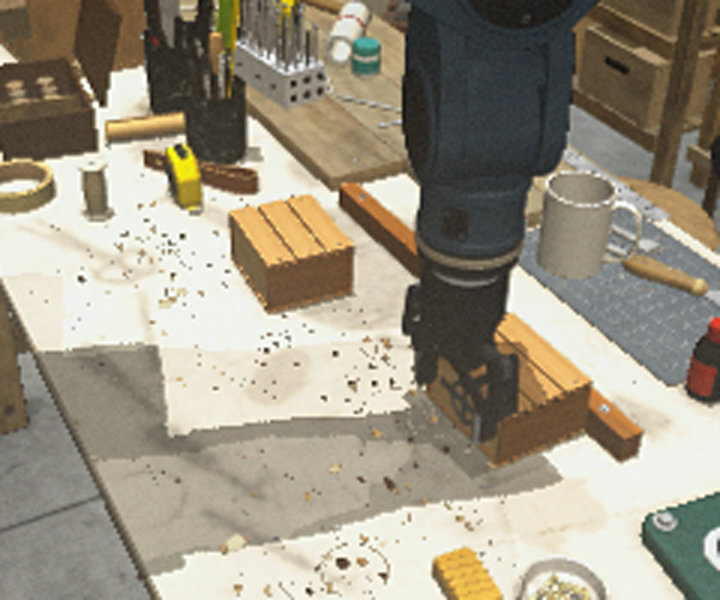

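The mouth edge is almost at the rail (crop about (595,400)), but the force is still only sliding friction at 5.5 N. I'll creep forward until the force rises.

Emit:
{"fn": "send_rows", "kwargs": {
  "increments": [0, 3, 0, 0, 0, 0, 100, 0, 3, 0, 0, 0, 0, 100]
}}

```text
time: 9.5
ee_pos: [0.5905, -0.1686, 0.0159]
eef_rot: [-0.003, 0.697, 0.717, -0.004]
force: [-35.6, -1.2, 26.3]
width: 1.0
```

The force jumped to 36 N, so the crate is seated on the rail. I'll hold briefly, then back off.

Emit:
{"fn": "send_rows", "kwargs": {
  "increments": [0, 0, 0, 0, 0, 0, 100, 0, 0, 0, 0, 0, 0, 100, 0, -5, 0, 0, 0, 0, 100, 0, -20, 0, 0, 0, 0, 100, 0, -50, 0, 0, 0, 0, 100, 0, -60, -40, 0, 0, 0, 100, 0, -50, -50, 0, 0, 0, 100]
}}

```text
time: 10.38
ee_pos: [0.4165, -0.1726, 0.095]
eef_rot: [-0.004, 0.696, 0.718, -0.004]
force: [1.0, -0.5, 1.8]
width: 1.0
```

```bash
python3 go.py 0.5 -0.178 0.015 91.65; python3 - <<'E'
from cell import *
from h import *
c=capture("scene"); crop(c,240,150,430,300,4,"pics/b4.png")
w=world(c).reshape(-1,3); w=w[np.isfinite(w[:,0])]
for nm,y0,y1,x0,x1 in [("L",0.05,0.23,.45,.65),("R",-0.27,-0.08,.55,.72)]:
    k=(w[:,1]>y0)&(w[:,1]<y1)&(w[:,0]>x0)&(w[:,0]<x1)&(w[:,2]>.060)&(w[:,2]<.072)
    r=cv2.minAreaRect(w[k][:,:2].astype(np.float32)); print(nm,k.sum(),r); print(cv2.boxPoints(r).round(4).tolist())
E
```

```text
t 10.375 pos [ 0.4165 -0.1726  0.095 ] yaw 91.72 F [ 0.99 -0.53  1.78]
delta mm [-8.  84.2 79. ] rot [-0.64 -0.04  0.07]
L 29 ((0.6093351244926453, 0.08061107993125916), (0.038336873054504395, 0.0162182804197073), 61.83895492553711)
[[0.5931000113487244, 0.06750000268220901], [0.6074000000953674, 0.05990000069141388], [0.6255000233650208, 0.09369999915361404], [0.6111999750137329, 0.10130000114440918]]
R 1033 ((0.6502875685691833, -0.16746295988559723), (0.10082001239061356, 0.12290766090154648), 1.5880650281906128)
[[0.5982000231742859, -0.10740000009536743], [0.6015999913215637, -0.23029999434947968], [0.7024000287055969, -0.22750000655651093], [0.6990000009536743, -0.10459999740123749]]
```

View pics/b4.png

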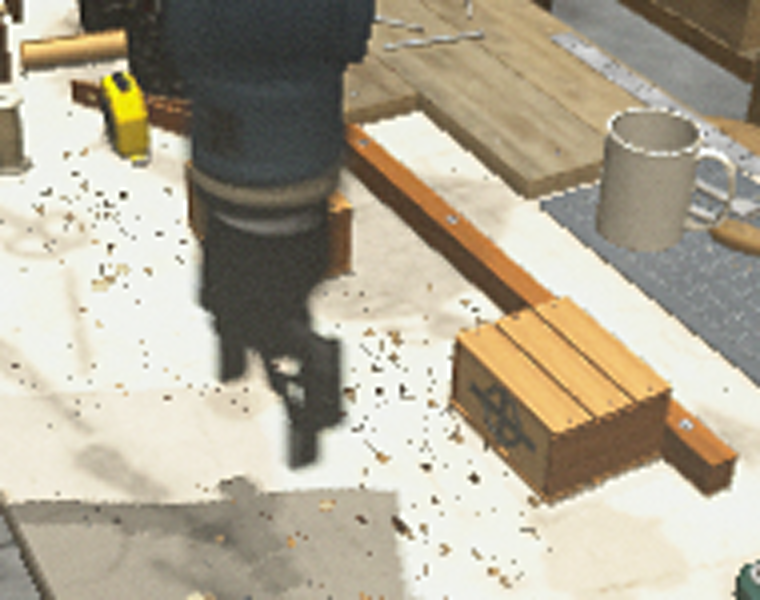

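Emit:
{"fn": "send_rows", "kwargs": {
  "increments": [0, 0, -40, 0, 0, 0, 100, 0, 0, 0, 0, 0, 0, 100, 0, 0, 0, 0, 0, 0, 100, 0, 0, 0, 0, 0, 0, 100]
}}

```text
time: 10.92
ee_pos: [0.4143, -0.1734, 0.1423]
eef_rot: [-0.0, 0.697, 0.717, -0.002]
force: [0.5, 0.4, -0.8]
width: 0.999
```

```bash
python3 -c "
from cell import *
print(read_state()['force']); print(job_done())"
```

```text
[ 0.48341295  0.39564165 -0.81738795]
the job is handed in; nothing more can be done
None
```

I tipped both crates onto their backs with the open fingertips. The right one has the ring-and-cross stamp, so I turned it square to the rail and pushed it in until the force jumped to 36 N. I then backed off and handed in the job at about 11 s.

- **Stamped crate:** its mouth measured at x ≈ 0.701 m, against the rail face at about 0.700 m, so any gap is within measurement error. It sits at yaw 1.6°, and the rail is at about 1.5–1.7°.
- **Plain crate:** it lay on its back with its mouth at x ≈ 0.62 m, about 70 mm clear of the rail, when I measured it before the push. The arm blocked most of it in the final picture, so my last measurement of it failed. Pictures taken during the push showed it unmoved.
- **Tape measure, spool and beeswax:** they looked undisturbed in the pictures, but I did not measure their positions again at the end.

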